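# Preset the bench counter to 47

### The job

First swing the carrying handle of the bench counter fully back, away from the robot, so that it no longer hangs over the panel. Then roll the two thumbwheels by their ridged edges until the windows read 47 (left wheel 4, right wheel 7, each digit centred in its window), and only after that turn the knob until its pointer is in line with the black mark on the ring round it. Do not turn the ring, and leave the flask, mug, carton and mouse where they stand.

Things in the scene. Friction and masses are not known exactly. Their poses are not given: they have to be found in the camera images.
- unit: The counter: a grey box fixed to the table, 170 (its x) x 280 (its y) x 98 mm high, origin at the centre of its underside. Its front faces the robot: +x points away from the robot, +y to the robot's left. In its flat top lie, from left (+y) to right: left thumbwheel with its window to its left, right thumbwheel with window, knob. A carrying handle spans it from side to side.
- wheel_left_axis (a point): Centre of the left wheel's black rim, on its axle, which lies along the unit's y; 60 mm above the table, at unit (0, 70). Rim 16 mm wide (8 mm either side), root radius 44 mm, with ten straight cross ridges (coarse knurl) 7 mm thick up to radius 54 mm: they rise up to 16 mm out of the panel (114 mm above the table). The panel's slot is 88 mm along x, 20 mm wide.
- wheel_right_axis (a point): Same point of the right wheel, at unit (0, -5), 60 mm above the table. Both wheels are alike: ridges 36 deg apart, midway between digits, so with a digit centred in its window a ridge stands 18 deg either side of the top and a gap is uppermost. No clicks: a wheel stays where it is left (friction 0.07 N m: about 1.5 N at a ridge moves it).
- wheel_left_window (a point): Middle of the left wheel's window (24 mm along x, 22 mm along y, at panel height, 98 mm), at unit (0, 96), left of its rim. Through it are seen white seven-stroke digits, 15 mm high, on a black drum, upright for a reader at the robot's side (tops towards the unit's +x). Two small white notches mark its middle.
- wheel_right_window (a point): Same for the right wheel's window, at unit (0, 21).
- wheel_left (a joint): Angle of the left wheel, rad: 0 with digit 0 centred in the window, 0.628 (36 deg) more per digit, so digit 4 is centred at 2.513. It grows as the top of the wheel rolls away from the robot (to the unit's +x). Stops at -0.3 and 5.95.
- wheel_right (a joint): Angle of the right wheel, rad, likewise: digit 7 is centred at 4.398.
- knob (a joint): Angle of the knob, rad, growing clockwise seen from above: at 0 its pointer points to the unit's +y (left), at 1.571 to the unit's +x. Stops at -0.2 and 2.7. Friction about 0.05 N m; stays where it is left.
- knob_grip (a point): On the knob's vertical axis, at the middle height of its grip bar, 125 mm above the table, at unit (-10, -88). The black grip bar is 56 mm long, 14 mm thick, and spans heights 112 to 138 mm; under it is a round skirt of radius 29 mm. The point's x axis points along the bar to its pointer end.
- knob_tip (a point): Pointer end of the grip bar's top, 28 mm from the knob's axis; a white line runs along the bar from the axis to this end and down its end face. Its x axis points outwards along the pointer.
- mark (a joint): Angle of the index ring round the knob (flat aluminium ring, radius 40 mm, top 103 mm above the table), same zero and direction as the knob angle; the knob is at the mark when both angles are equal. The ring is stiff and must not be turned.
- mark_tip (a point): Outer end of the ring's black mark line, 38 mm from the knob's axis, 104 mm above the table. Its x axis points outwards along the mark.
- handle (a joint): Angle of the carrying handle, rad: 0 standing upright, negative leaning towards the robot over the panel, positive leaning away. Stops at -0.95 and 1.15 (1.15 is fully back). Stiff: it stays where it is left and takes 1 to 5 N at its bar.
- handle_pivot (a point): Midpoint of the handle's hinge axis (along the unit's y), at unit (50, 0), 50 mm above the table.
- handle_bar (a point): Middle of the handle's cross bar, a bar along the unit's y, 298 mm long, 12 mm thick (17 mm over a black grip sleeve that is only looked at, not felt, in its middle 130 mm), 130 mm from the hinge axis. Two 12 mm side arms run down from its ends to the pivots on the box's sides.
- flask: Bystander: steel flask, 66 mm across, 185 mm tall, loose, standing; origin at the centre of its underside.
- mug: Bystander: white mug, 82 mm across, 95 mm tall, loose; origin at the centre of its underside, handle to its +y.
- carton: Bystander: cardboard carton 110 x 80 x 70 mm, loose; origin at the centre of its underside.
- mouse: Bystander: black computer mouse 110 x 60 x 35 mm, loose; origin at the centre of its underside.

How it is judged (in metres and radians):
On the way, in this order (a step that is already met when the one before it is completed fails the run):
1. the carrying handle is swung fully back (value of joint handle above 1 rad), for 0.2 s.
2. with the handle back, the windows read 47 (value of joint wheel_left between 2.3733 and 2.6533 rad and value of joint wheel_right between 4.2582 and 4.5382 rad and value of joint handle above 1 rad), for 0.2 s.
3. with 47 still set, the knob's pointer is in line with the ring's mark (all of step 2 and angle between the x axis of knob_tip and the x axis of mark_tip, either way round below 0.12 rad), for 0.2 s.
At the end, for the whole second after the job is handed in: Wheels at 4 and 7, each within 0.14 rad (8 deg); knob pointer within 0.12 rad (7 deg) of the mark; handle past 1.0 rad back; all at rest; ring not turned (mark within 5 mm of its start); flask, mug, carton and mouse upright, within 20 mm of their starts (all of step 3 and velocity of joint wheel_left between -0.1 and 0.1 rad/s and velocity of joint wheel_right between -0.1 and 0.1 rad/s and velocity of joint knob between -0.1 and 0.1 rad/s and velocity of joint handle between -0.1 and 0.1 rad/s and not (distance of mark_tip from where it was at the start of the episode above 0.005 m) and distance of each of flask, mug, carton, mouse from where it was at the start of the episode below 0.02 m and angle between each of flask, mug, carton, mouse's own z axis and vertical below 0.15 rad); the robot touches nothing.
It fails at once if the index ring is turned (distance of mark_tip from where it was at the start of the episode above 0.005 m).
It fails at once if the flask is shoved or tipped (distance of flask from where it was at the start of the episode above 0.02 m or angle between flask's own z axis and vertical above 0.15 rad).
It fails at once if the mug is shoved or tipped (distance of mug from where it was at the start of the episode above 0.02 m or angle between mug's own z axis and vertical above 0.15 rad).
It fails at once if the carton is shoved or tipped (distance of carton from where it was at the start of the episode above 0.02 m or angle between carton's own z axis and vertical above 0.15 rad).
It fails at once if the mouse is shoved or tipped (distance of mouse from where it was at the start of the episode above 0.02 m or angle between mouse's own z axis and vertical above 0.15 rad).
It also fails if it takes over 72 s, if anything falls off the work surface, if the arm or the gripper's body presses on something with over 40 N, if the wrist force passes 120 N, or if a joint passes its speed limit or range.

### The arm

A 7-joint arm with a two-finger parallel gripper is mounted at the origin on the work surface. World frame = base frame: x ahead of the robot, y to its left, z up, the work surface at z = 0. Lengths are in mm, angles in degrees, forces in N, time in s.
With the tool pointing down it reaches from about 400 to 750 mm from the base axis. Payload 19.5 kg.
Tool frame: the origin (TCP) lies on the centre line of the jaws, within the pads' length; the fingertips stand 17 mm ahead of it and the grasp point (between the pads) lies 2 mm behind it; z points along the fingers, y is the line along which they close (so a half turn about z gives the same grasp; the last joint's range is limited). The gripper opens to 85 mm and grips with 20 to 120 N. Pads are 22 mm wide; open, the fingers measure 114 mm over their backs; the gripper's body (76 mm by 85 mm) begins 54 mm behind the grasp point. The pads swing forward as they close: fully open they stand 13 mm farther back than shut.
Start: joints at [-73.665, 40.479, -1.581, 85.061, 1.261, 54.483, -4.326], TCP at [184.571, 544.546, 248.268] pointing down, gripper open.
Joint ranges: [-155.06, 155.06], [-18.47, 123.98], [-90, 86.84], [0, 140.48], [-83.41, 263.41], [0, 116], [-161.91, 161.91]. Speed limits (degrees/s): [108.29, 108.29, 147.25, 147.25, 172.46, 172.46, 172.46].

### API

Orientations are given as [roll, pitch, yaw] about the fixed x, y, z axes, in that order (R = Rz(yaw) Ry(pitch) Rx(roll)).
In Python, from station import r gives the robot as it stands.
- The arm moves only by the shell command python3 -m pendant 'ROWS' [FORCE]. ROWS is JSON, a list of rows, each an object of numbers: "tx", "ty", "tz": the shift along the tool's x, y, z in units of 60 mm (1.0 is 60 mm); "rx", "ry", "rz": the turn, a rotation vector about the tool's x, y, z in units of 6 degrees (1.0 is 6 degrees); "hand": the finger opening in mm, from 0 to 85.4. A call has 1 to 10 rows; each row shifts and turns the commanded pose from where the row before left it, along the tool's axes as they then stand; what a row does not reach is not made up. A row lasts 1/8 s, in which the tool goes at most 62.5 mm and 10.7 degrees, less where a joint would pass 70% of its speed; a pose out of reach is approached as far as the arm can. A call is refused whole if a number of a shift passes 1 or a number of a turn 1, either way. A call with a gripper value outside its range is refused whole. The fingers move at their own pace and stop on an object; FORCE is the grip in N (left out, the last holds). Time passes only in rows, so rows that do not move let the fingers close. It gives the time, the measured TCP pose, the force, the opening and the grip force at its end, in the units of the state.
- r.get_obs(): the state, without advancing time (a new reading comes with each control period).
- r.read_camera(name): name is "scene" or "top" or "wrist"; returns the picture (480x640x3 uint8, red, green, blue); there is no depth.
- r.camera_info(name): a dict with "fx", "fy", "cx", "cy" (pixels), "R" (3x3) and "t" (3): a world point X has camera coordinates R X + t. Camera axes: x right, y down, z forward; pixel columns grow to the right and rows downward; lengths in mm; the calibration is good to about 2 mm. A picture is of the moment at which its call begins: read the wrist's pose just before it. camera_info takes no time and is no camera call; for the wrist camera it gives the pose at the moment of the call.
- r.close_job(): hands the job in; it is judged then, once.
Trained networks look in the newest picture that a camera, given by its name, has taken for a name from the list of things; names that differ only in an ending like _2 or _b are one class to them, and where a whole thing is asked for, a point or a joint stands for the part that bears it (a point fixed in the world has none). Each returns a list of dicts, best first, with "conf" (0 to 1); they miss things now and then, are a little off and sometimes report something else, mostly with a low value. They report only what shows in the picture. A call takes as long as a camera call.
- r.spot_in(camera, query): "centre" ([x, y, z] in mm, in world coordinates, good to about 4 mm: the middle of the surface that is visible of it).
- r.spot_point(camera, query): "centre" ([x, y, z] in mm, in world coordinates, good to about 4 mm: a listed point, or the origin of a listed thing).
The state is a dict: "time": time; "joint_positions": joint angles; "joint_velocities": joint speeds; "joint_torque": joint torques, N m; "ee_pos": TCP position; "orientation": TCP orientation; "force": force on the tool from outside, world axes, zero at the start; "torque": the same for the moment, N m; "grip_width": opening from 0.0 (shut) to 1.0 (fully open); "grip_force": force on a finger pad.
Only numpy, scipy, OpenCV 4.12 (cv2) and the standard library are available. Lean on these libraries where they do the work, as an engineer would, in place of code of your own. Each camera call takes 0.05 s, during which the arm holds its last target. There are 200 camera calls.

## Working session

There is one attempt and no reset: what is moved stays moved. The work goes in short steps, Python scripts to look and compute and a shell command to move; the robot and the scene stay as the last step left them, time stands still between calls to the robot, and variables do not carry over. Pictures are saved under pics/ and viewed, at most 10 in all, crops included, and the job is handed in when it is done.

```bash
mkdir -p pics; ls
python3 - <<'E'
from station import r
import cv2,numpy as np
o=r.get_obs();print(o['time'],o['ee_pos'],o['orientation'],o['force'],o['grip_width'])
ims=[r.read_camera(c) for c in("scene","top")]
cv2.imwrite("pics/a.png",cv2.resize(np.vstack(ims),None,fx=.625,fy=.625)[:,:,::-1])
cv2.imwrite("pics/top.png",ims[1][:,:,::-1])
for n in["unit","wheel_left_axis","wheel_right_axis","wheel_left_window","wheel_right_window","knob_grip","knob_tip","mark_tip","handle_pivot","handle_bar","flask","mug","carton","mouse"]:
  for c in("top","scene"):
    for d in r.spot_point(c,n)[:1]:print(n,c,np.round(d["centre"]),round(d["conf"],2))
E
```

```text
pics
0.0 [184.51131328 544.34553993 247.82950898] [-1.79938063e+02  3.66141620e-03  1.61279808e+02] [ 7.29944932e-01 -7.00687348e-04 -1.17597271e+00] 0.999690672163568
unit top [509.  95.   3.] 0.89
unit scene [512.  91.  -3.] 0.57
wheel_left_axis top [526. 165.  64.] 0.78
wheel_left_axis scene [526. 162.  61.] 0.58
wheel_right_axis top [508.  89.  61.] 0.6
wheel_right_axis scene [508.  84.  63.] 0.77
wheel_left_window top [523. 186.  98.] 0.68
wheel_left_window scene [523. 186.  98.] 0.59
wheel_right_window top [ 415. -150.    2.] 0.72
wheel_right_window scene [514. 108.  99.] 0.7
knob_grip top [479.   8. 126.] 0.79
knob_grip scene [484.   6. 126.] 0.71
knob_tip top [490.  34. 135.] 0.73
knob_tip scene [490.  34. 140.] 0.92
mark_tip top [519.   9. 107.] 0.76
mark_tip scene [517.   8. 105.] 0.84
handle_pivot top [561.  86.  49.] 0.82
handle_pivot scene [558.  84.  50.] 0.83
handle_bar top [500.  98. 171.] 0.73
handle_bar scene [503.  96. 167.] 0.98
flask top [591. 309.   2.] 0.97
flask scene [593. 307.  -2.] 0.94
mug top [ 621. -183.    2.] 0.74
mug scene [ 618. -186.   -1.] 0.59
carton top [ 410. -148.    4.] 0.77
carton scene [ 415. -150.   -2.] 0.88
mouse top [378.  96.   6.] 0.88
mouse scene [596. 304.  -2.] 0.68
```

View pics/a.png

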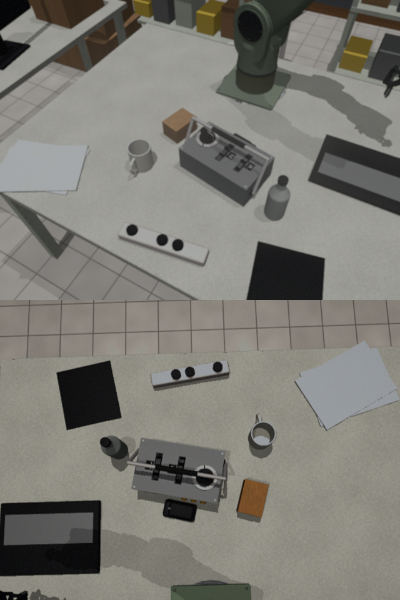

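```bash
cat > h.py <<'E'
from station import r
import numpy as np,cv2
from scipy.spatial.transform import Rotation as R
def to(p,rpy):
    "delta from measured pose to target in tool axes: mm/60 and deg/6"
    o=r.get_obs();A=R.from_euler('xyz',o['orientation'],degrees=True)
    print('t',np.round(A.inv().apply(np.array(p)-o['ee_pos'])/60,2),'r',np.round((A.inv()*R.from_euler('xyz',rpy,degrees=True)).as_rotvec(degrees=True)/6,2))
def fit(U,W):
    U=np.array(U,float);W=np.array(W,float)[:,:2];u=U-U.mean(0);w=W-W.mean(0)
    a=np.arctan2((u[:,0]*w[:,1]-u[:,1]*w[:,0]).sum(),(u*w).sum());c,s=np.cos(a),np.sin(a);M=np.array([[c,-s],[s,c]])
    t=W.mean(0)-M@U.mean(0);return a,t,(U@M.T+t)-W
def proj(c,X,i=None):
    i=i or r.camera_info(c);q=np.array(i['R'])@np.array(X,float)+np.array(i['t']);return q[0]/q[2]*i['fx']+i['cx'],q[1]/q[2]*i['fy']+i['cy']
E
python3 - <<'E'
from h import *
U=[[0,0],[0,0],[0,70],[0,70],[0,-5],[0,-5],[0,96],[0,21],[-10,-88],[-10,-88],[50,0],[50,0]]
W=[[509,95],[512,91],[526,165],[526,162],[508,89],[508,84],[523,186],[514,108],[479,8],[484,6],[561,86],[558,84]]
a,t,e=fit(U,W);print(np.degrees(a),t);print(e.round(1).tolist())
M=np.array([[np.cos(a),-np.sin(a)],[np.sin(a),np.cos(a)]])
p=M@[-60,0]+t;print(p);to([*p,248],[180,0,180+np.degrees(a)])
E
```

```text
-10.877563878576252 [509.66990923  92.44771268]
[[0.7, -2.6], [-2.3, 1.4], [-3.1, -3.8], [-3.1, -0.8], [0.7, -1.5], [0.7, 3.5], [4.8, 0.7], [-0.4, 5.1], [4.2, -0.1], [-0.8, 1.9], [-2.2, -3.0], [0.8, -1.0]]
[450.74794818 103.77036722]
t [-6.56 -5.53  0.01] r [-0.    0.   -1.31]
```

```bash
python3 -m pendant '[{"tx":-0.9,"ty":-0.8,"hand":0},{"tx":-0.9,"ty":-0.8},{"tx":-0.9,"ty":-0.8},{"tx":-0.9,"ty":-0.8},{"tx":-0.9,"ty":-0.8},{"tx":-0.9,"ty":-0.8},{"tx":-0.9,"ty":-0.73},{"tx":-0.26,"rz":-0.7},{"rz":-0.61},{}]'
python3 - <<'E'
from h import *
im=r.read_camera("wrist");cv2.imwrite("pics/w1.png",im[:,:,::-1]);print(r.get_obs()['ee_pos'])
a=np.radians(-10.9);M=np.array([[np.cos(a),-np.sin(a)],[np.sin(a),np.cos(a)]]);t=np.array([509.7,92.4])
to([*(M@[-60,0]+t),170],[180,0,169.1])
for n in["wheel_left_axis","wheel_right_axis","knob_grip","handle_pivot","handle_bar","mark_tip","knob_tip","wheel_left_window","wheel_right_window"]:
    for d in r.spot_point("wrist",n)[:1]:
        c=np.array(d["centre"]);print(n,c.round(),(M.T@(c[:2]-t)).round(1),d["conf"])
E
```

```text
[184.58791216 544.53672115 248.25231128]
t [-6.56 -5.53  1.3 ] r [-0.  -0.  -1.3]validation failed for argument at $[0]...
```

View pics/w1.png

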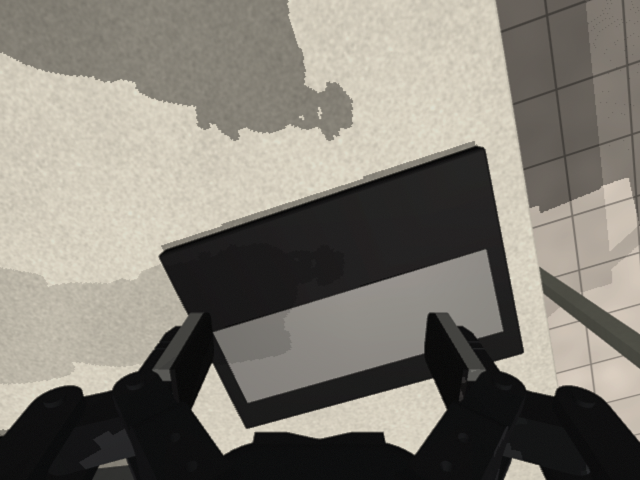

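The call was refused and the arm hasn't moved: the wrist view shows only the mat. I'll try a fully specified row.

```bash
python3 -m pendant '[{"tx":-0.9,"ty":-0.8,"tz":0,"rx":0,"ry":0,"rz":0,"hand":0}]'; python3 -m pendant --help | head -20
```

```text
time: 2.12
ee_pos: [213.9, 491.5, 247.5]
orientation: [180.0, -0.1, 161.5]
force: [2.8, -0.1, -0.7]
grip_width: 0.816
grip_force: 0.0invalid input: not JSON, or not a number
```

```bash
python3 -m pendant '[{"tx":-0.72,"ty":-0.61,"tz":0,"rx":0,"ry":0,"rz":0,"hand":0},{"tx":-0.72,"ty":-0.61,"tz":0,"rx":0,"ry":0,"rz":0,"hand":0},{"tx":-0.72,"ty":-0.61,"tz":0,"rx":0,"ry":0,"rz":0,"hand":0},{"tx":-0.72,"ty":-0.61,"tz":0,"rx":0,"ry":0,"rz":0,"hand":0},{"tx":-0.72,"ty":-0.61,"tz":0,"rx":0,"ry":0,"rz":0,"hand":0},{"tx":-0.72,"ty":-0.61,"tz":0,"rx":0,"ry":0,"rz":0,"hand":0},{"tx":-0.72,"ty":-0.61,"tz":0,"rx":0,"ry":0,"rz":0,"hand":0},{"tx":-0.72,"ty":-0.61,"tz":0,"rx":0,"ry":0,"rz":0,"hand":0},{"tx":0,"ty":0,"tz":0,"rx":0,"ry":0,"rz":-0.7,"hand":0},{"tx":0,"ty":0,"tz":0,"rx":0,"ry":0,"rz":-0.6,"hand":0}]'
python3 - <<'E'
from h import *
a=np.radians(-10.9);M=np.array([[np.cos(a),-np.sin(a)],[np.sin(a),np.cos(a)]]);t=np.array([509.7,92.4])
im=r.read_camera("wrist");cv2.imwrite("pics/w2.png",im[:,:,::-1])
to([*(M@[-60,0]+t),172],[180,0,169.1])
for n in["wheel_left_axis","wheel_right_axis","knob_grip","handle_pivot","handle_bar","mark_tip","knob_tip","wheel_left_window","wheel_right_window"]:
    for d in r.spot_point("wrist",n)[:1]:
        c=np.array(d["centre"]);print(n,c.round(),(M.T@(c[:2]-t)).round(1),d["conf"])
E
```

```text
time: 3.38
ee_pos: [449.0, 101.4, 248.3]
orientation: [-180.0, 0.0, 169.1]
force: [-0.5, -0.7, -0.0]
grip_width: -0.002
grip_force: 0.0
t [-0.02  0.04  1.27] r [-0.    0.    0.04]
wheel_left_axis [524. 165.  59.] [ 0.2 74.2] 0.88
wheel_right_axis [508.  89.  61.] [-1.2 -3.8] 0.73
knob_grip [486.   7. 124.] [ -7.5 -88.4] 0.81
handle_pivot [513. 113.  99.] [-0.8 20.6] 0.48
handle_bar [483.   4. 124.] [ -9.6 -91.7] 0.31
knob_tip [490.  32. 138.] [ -7.5 -62.5] 0.73
wheel_left_window [526. 187. 102.] [-2.1 95.5] 0.92
wheel_right_window [510. 114. 100.] [-3.8 21.4] 0.79
```

View pics/w2.png

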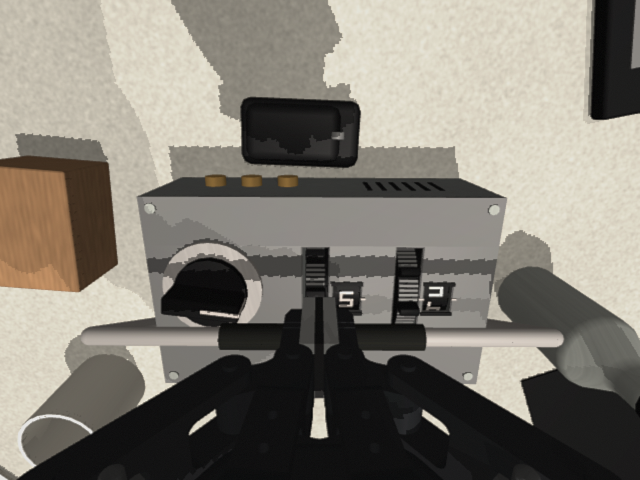

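The picture shows the bar at row 337. The left wheel's window reads 2 (col 437, row 297) and the right one reads 5 (col 347, row 297), both upside down in the image. Both wheels therefore need +2 digits. Next I'll lower behind the bar.

```bash
cat >> h.py <<'E'
def ray(c,uv,z,i=None):
    i=i or r.camera_info(c);Rm=np.array(i['R']);C=-Rm.T@np.array(i['t']);d=Rm.T@np.array([(uv[0]-i['cx'])/i['fx'],(uv[1]-i['cy'])/i['fy'],1]);return C+d*(z-C[2])/d[2]
a=np.radians(-10.9);M=np.array([[np.cos(a),-np.sin(a)],[np.sin(a),np.cos(a)]]);t0=np.array([509.7,92.4])
def un(p): return (M.T@(np.array(p)[:2]-t0)).round(1)
E
python3 - <<'E'
from h import *
for uv in[(100,336),(550,338)]: print("bar",un(ray("wrist",uv,168)))
for uv,z in[((150,209),98),((494,210),98),((468,376),98),((174,376),98),((347,299),98),((437,297),98)]: print(un(ray("wrist",uv,z)))
E
python3 -m pendant '[{"tx":0,"ty":0,"tz":0.65,"rx":0,"ry":0,"rz":0,"hand":0},{"tx":0,"ty":0,"tz":0.6,"rx":0,"ry":0,"rz":0,"hand":0},{"tx":0,"ty":0,"tz":0,"rx":0,"ry":0,"rz":0,"hand":0}]'
```

```text
bar [ -10.2 -142.7]
bar [ -8.1 144.5]
[ -76.3 -131.4]
[-75.1 130.3]
[ 76.5 129.5]
[  75.9 -132.2]
[ 0.  20.1]
[-1.7 94.2]
time: 4.25
ee_pos: [448.0, 101.9, 172.1]
orientation: [-179.9, -0.2, 169.1]
force: [0.0, 0.5, 0.7]
grip_width: -0.001
grip_force: 0.0
```

```bash
python3 -m pendant '[{"tx":-0.4,"ty":0,"tz":0,"rx":0,"ry":0,"rz":0,"hand":0},{"tx":-0.4,"ty":0,"tz":0,"rx":0,"ry":0,"rz":0,"hand":0},{"tx":-0.37,"ty":0,"tz":0,"rx":0,"ry":0,"rz":0,"hand":0},{"tx":-0.37,"ty":0,"tz":0,"rx":0,"ry":0,"rz":0,"hand":0},{"tx":-0.37,"ty":0,"tz":0,"rx":0,"ry":0,"rz":0,"hand":0},{"tx":-0.37,"ty":0,"tz":0,"rx":0,"ry":0,"rz":0,"hand":0},{"tx":-0.35,"ty":0,"tz":0,"rx":0,"ry":0,"rz":0,"hand":0}]'
python3 -m pendant '[{"tx":-0.26,"ty":0,"tz":0.21,"rx":0,"ry":0,"rz":0,"hand":0},{"tx":-0.26,"ty":0,"tz":0.21,"rx":0,"ry":0,"rz":0,"hand":0},{"tx":-0.27,"ty":0,"tz":0.33,"rx":0,"ry":0,"rz":0,"hand":0},{"tx":-0.2,"ty":0,"tz":0.32,"rx":0,"ry":0,"rz":0,"hand":0},{"tx":0,"ty":0,"tz":0,"rx":0,"ry":0,"rz":0,"hand":0}]'
python3 - <<'E'
from h import *
print(un(r.get_obs()['ee_pos']))
for c in("top","scene"):
    r.read_camera(c)
    for d in r.spot_point(c,"handle_bar")[:1]:print(d,un(d["centre"]))
E
```

```text
time: 5.12
ee_pos: [604.0, 72.1, 175.0]
orientation: [180.0, -0.0, 169.1]
force: [-4.8, 0.8, -2.8]
grip_width: -0.005
grip_force: 2.1
time: 5.75
ee_pos: [657.8, 62.0, 107.7]
orientation: [-179.9, -0.7, 169.1]
force: [-24.2, 5.6, -16.3]
grip_width: 0.001
grip_force: 12.3
[151.2  -1.9]
{'centre': [509.2, 110.0, 98.2], 'conf': 0.59} [-3.8 17.2]
```

```bash
python3 -m pendant '[{"tx":0.3,"ty":0,"tz":-0.3,"rx":0,"ry":0,"rz":0,"hand":0},{"tx":0.4,"ty":0,"tz":-0.8,"rx":0,"ry":0,"rz":0,"hand":0},{"tx":0.5,"ty":0,"tz":-0.8,"rx":0,"ry":0,"rz":0,"hand":0},{"tx":0.8,"ty":0,"tz":-0.4,"rx":0,"ry":0,"rz":0,"hand":0},{"tx":0.9,"ty":0,"tz":0,"rx":0,"ry":0,"rz":0,"hand":0},{"tx":0.9,"ty":0,"tz":0,"rx":0,"ry":0,"rz":0,"hand":0},{"tx":0,"ty":0,"tz":0,"rx":0,"ry":0,"rz":0,"hand":0},{"tx":0,"ty":0,"tz":0,"rx":0,"ry":0,"rz":0,"hand":0}]'
python3 - <<'E'
from h import *
print(un(r.get_obs()['ee_pos']))
im=r.read_camera("wrist");cv2.imwrite("pics/w3.png",im[:,:,::-1])
for n in["handle_bar","mark_tip","knob_tip","knob_grip"]:
    for d in r.spot_point("wrist",n)[:1]:print(n,d,un(d["centre"]))
E
```

```text
time: 6.95
ee_pos: [439.0, 104.1, 248.4]
orientation: [180.0, 0.1, 169.1]
force: [0.2, -0.7, -0.3]
grip_width: 0.002
grip_force: 0.0
[-71.7  -1.8]
handle_bar {'centre': [525.1, 184.0, 98.8], 'conf': 0.74} [-2.2 92.9]
mark_tip {'centre': [519.4, 9.3, 103.3], 'conf': 0.6} [ 25.2 -79.8]
knob_tip {'centre': [494.4, 31.1, 135.4], 'conf': 0.7} [ -3.4 -63.1]
knob_grip {'centre': [483.6, 3.9, 122.3], 'conf': 0.75} [ -8.9 -91.8]
```

View pics/w3.png

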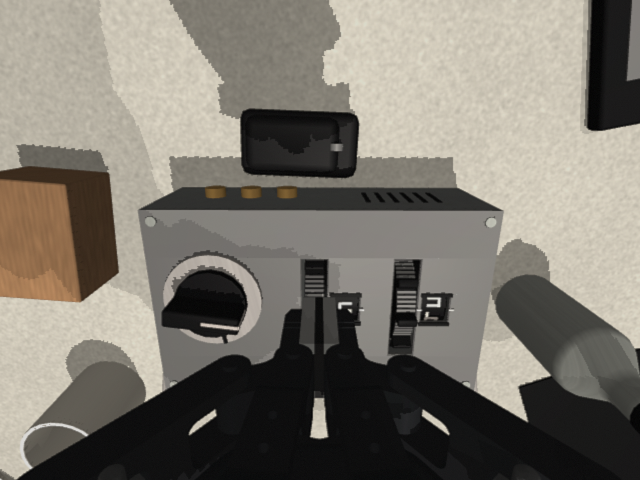

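Run:
```python
import cv2,numpy as np
a=cv2.imread("pics/w2.png")[240:330,290:470];b=cv2.imread("pics/w3.png")[250:360,290:470]
cv2.imwrite("pics/c1.png",cv2.resize(np.vstack([a,b]),None,fx=2.9,fy=2.9,interpolation=cv2.INTER_CUBIC))
```

```text
(no output)
```

View pics/c1.png

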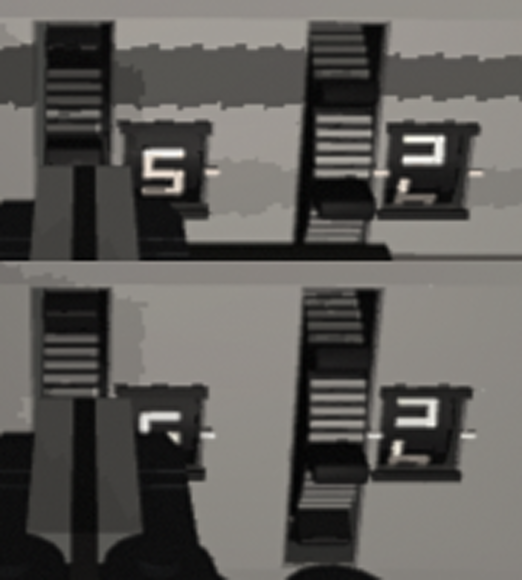

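Run:
```python
from h import *
i=r.camera_info("wrist");print("cam",-np.array(i['R']).T@np.array(i['t']))
def P(x,y,z): return np.round(proj("wrist",[*(M@[x,y-1]+t0),z],i))
for y in(70,-5):
  for f in range(-54,55,6):
    s,c=np.sin(np.radians(f)),np.cos(np.radians(f))
    print(y,f,"top",P(54*s,y,60+54*c),"root",P(44*s,y,60+44*c))
print("win",P(0,96,98),P(0,21,98))
for uv in[(225,338),(222,320)]:print("mark",un(ray("wrist",uv,104,i)))
for uv in[(240,326),(203,326)]:print("line",un(ray("wrist",uv,138,i)))
```

```text
cam [359.79511668 117.92226183 371.64442878]
70 -54 top [408. 259.] root [406. 265.]
70 -48 top [409. 265.] root [406. 270.]
70 -42 top [410. 272.] root [407. 276.]
70 -36 top [410. 279.] root [408. 281.]
70 -30 top [411. 286.] root [408. 287.]
70 -24 top [411. 293.] root [408. 292.]
70 -18 top [411. 300.] root [408. 298.]
70 -12 top [411. 307.] root [408. 304.]
70 -6 top [411. 314.] root [408. 309.]
70 0 top [410. 321.] root [408. 314.]
70 6 top [410. 327.] root [407. 319.]
70 12 top [409. 332.] root [406. 324.]
70 18 top [408. 337.] root [406. 328.]
70 24 top [407. 341.] root [405. 331.]
70 30 top [406. 345.] root [404. 334.]
70 36 top [405. 348.] root [403. 336.]
70 42 top [403. 349.] root [402. 338.]
70 48 top [402. 351.] root [401. 339.]
70 54 top [401. 351.] root [400. 339.]
-5 -54 top [315. 259.] root [316. 266.]
-5 -48 top [315. 265.] root [316. 271.]
-5 -42 top [315. 272.] root [316. 276.]
-5 -36 top [315. 279.] root [316. 281.]
-5 -30 top [315. 286.] root [316. 287.]
-5 -24 top [315. 293.] root [316. 293.]
-5 -18 top [315. 300.] root [316. 298.]
-5 -12 top [315. 308.] root [316. 304.]
-5 -6 top [315. 314.] root [316. 309.]
-5 0 top [315. 321.] root [316. 315.]
-5 6 top [316. 327.] root [316. 319.]
-5 12 top [316. 332.] root [316. 324.]
-5 18 top [316. 337.] root [316. 328.]
-5 24 top [316. 342.] root [316. 331.]
-5 30 top [316. 345.] root [316. 334.]
-5 36 top [316. 348.] root [316. 336.]
-5 42 top [316. 350.] root [316. 338.]
-5 48 top [316. 351.] root [316. 339.]
-5 54 top [316. 351.] root [316. 340.]
win [437. 311.] [347. 311.]
mark [ 21.9 -81.7]
mark [  4.9 -82.8]
line [-10.1 -60.1]
line [-10.2 -86.7]
```

The left window is ambiguous. It could be a 2, or the lower half of a 4 above the upper half of a 5, and the ridge phase suggests the halves. I'll take a steeper, clearer look.

```bash
python3 -m pendant '[{"tx":-0.6,"ty":-0.35,"tz":0.1,"rx":0,"ry":0,"rz":0,"hand":0},{"tx":-0.6,"ty":-0.35,"tz":0.1,"rx":0,"ry":0,"rz":0,"hand":0},{"tx":0,"ty":0,"tz":0,"rx":0,"ry":0,"rz":0,"hand":0}]'
python3 - <<'E'
from h import *
i=r.camera_info("wrist");im=r.read_camera("wrist")[:,:,::-1]
def P(x,y,z): return proj("wrist",[*(M@[x,y-1]+t0),z],i)
cs=[P(x,y,98) for x in(-50,50) for y in(-15,112)];cs=np.array(cs);print(cs.round())
x0,y0=np.maximum(cs.min(0)-5,0).astype(int);x1,y1=cs.max(0).astype(int)+5
c=im[y0:y1,x0:x1];s=min(790/c.shape[1],590/c.shape[0]);c=cv2.resize(c,None,fx=s,fy=s,interpolation=cv2.INTER_CUBIC)
c=np.clip(c*1.6,0,255).astype(np.uint8)
for y,col in((70,(0,255,0)),(-5,(0,255,0))):
  for f in(-18,18):
    for rr,dy in((54,8),(44,8)):
      p=(np.array(P(rr*np.sin(np.radians(f)),y+12,60+rr*np.cos(np.radians(f))))-[x0,y0])*s
      cv2.circle(c,tuple(int(v) for v in p),3,col if rr==54 else (0,0,255),-1)
cv2.imwrite("pics/c2.png",c[::-1,::-1]);cv2.imwrite("pics/w4.png",im);print(x0,y0,s,c.shape)
E
```

```text
time: 7.58
ee_pos: [502.2, 46.8, 234.2]
orientation: [-179.9, -0.0, 168.9]
force: [-0.8, 1.1, 0.2]
grip_width: -0.006
grip_force: 0.0
[[364. 162.]
 [547. 161.]
 [359. 292.]
 [523. 292.]]
354 155 3.98989898989899 (567, 790, 3)
```

View pics/c2.png

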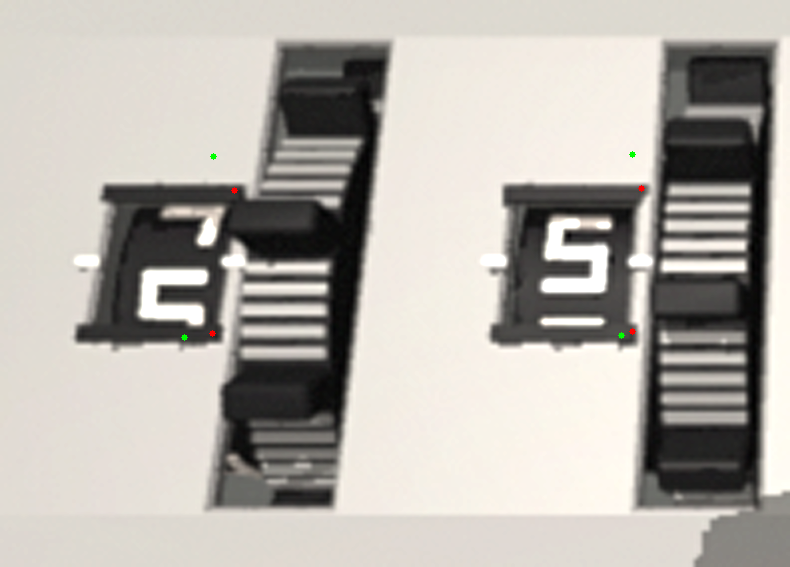

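Seen upright, the right window shows 5 slightly high (about 5.2). The left window shows the lower half of a 4 above the upper half of a 5 (about 4.6), so the left wheel has to go back about 22° and the right wheel forward about 65°. The closed finger is 22 mm wide and just fits a ridge gap, so driving it to x=0 centres a digit. I'll do the right wheel first.

```bash
python3 -m pendant '[{"tx":0.57,"ty":0.67,"tz":0.2,"rx":0,"ry":0,"rz":0.03,"hand":0},{"tx":0,"ty":0,"tz":0.5,"rx":0,"ry":0,"rz":0,"hand":0},{"tx":0,"ty":0,"tz":0.5,"rx":0,"ry":0,"rz":0,"hand":0},{"tx":0,"ty":0,"tz":0.3,"rx":0,"ry":0,"rz":0,"hand":0},{"tx":0,"ty":0,"tz":0,"rx":0,"ry":0,"rz":0,"hand":0},{"tx":0,"ty":0,"tz":0,"rx":0,"ry":0,"rz":0,"hand":0}]'
python3 - <<'E'
from h import *
p=r.get_obs()['ee_pos'];print(un(p),p[2])
to([*(M@[-33,-6]+t0),124],[180,0,169.1])
E
```

```text
time: 8.38
ee_pos: [475.1, 95.4, 145.9]
orientation: [180.0, 0.0, 168.9]
force: [0.3, -0.4, 0.3]
grip_width: -0.002
grip_force: 0.0
[-34.6  -3.6] 145.89552133447407
t [-0.03 -0.04  0.36] r [ 0.    0.01 -0.03]
```

Now I'll descend to z 124 and push to x=0.

```bash
python3 -m pendant '[{"tx":0,"ty":-0.04,"tz":0.36,"rx":0,"ry":0,"rz":0,"hand":0},{"tx":0,"ty":0,"tz":0,"rx":0,"ry":0,"rz":0,"hand":0},{"tx":-0.12,"ty":0,"tz":0,"rx":0,"ry":0,"rz":0,"hand":0},{"tx":-0.12,"ty":0,"tz":0,"rx":0,"ry":0,"rz":0,"hand":0},{"tx":-0.12,"ty":0,"tz":0,"rx":0,"ry":0,"rz":0,"hand":0},{"tx":-0.12,"ty":0,"tz":0,"rx":0,"ry":0,"rz":0,"hand":0},{"tx":-0.1,"ty":0,"tz":0,"rx":0,"ry":0,"rz":0,"hand":0},{"tx":0,"ty":0,"tz":0,"rx":0,"ry":0,"rz":0,"hand":0},{"tx":0,"ty":0,"tz":0,"rx":0,"ry":0,"rz":0,"hand":0}]'
python3 - <<'E'
from h import *
p=r.get_obs()['ee_pos'];print(un(p),p[2])
E
```

```text
time: 9.5
ee_pos: [508.7, 86.0, 123.5]
orientation: [-180.0, 0.0, 168.9]
force: [-0.6, 0.1, -0.2]
grip_width: -0.005
grip_force: 0.0
[ 0.2 -6.5] 123.52019008513766
```

```bash
python3 -m pendant '[{"tx":0,"ty":0,"tz":-0.4,"rx":0,"ry":0,"rz":0,"hand":0},{"tx":0.6,"ty":0,"tz":0,"rx":0,"ry":0,"rz":0,"hand":0},{"tx":0,"ty":0,"tz":0,"rx":0,"ry":0,"rz":0,"hand":0},{"tx":0,"ty":0,"tz":0.4,"rx":0,"ry":0,"rz":0,"hand":0},{"tx":0,"ty":0,"tz":0,"rx":0,"ry":0,"rz":0,"hand":0},{"tx":-0.12,"ty":0,"tz":0,"rx":0,"ry":0,"rz":0,"hand":0},{"tx":-0.12,"ty":0,"tz":0,"rx":0,"ry":0,"rz":0,"hand":0},{"tx":-0.12,"ty":0,"tz":0,"rx":0,"ry":0,"rz":0,"hand":0},{"tx":-0.12,"ty":0,"tz":0,"rx":0,"ry":0,"rz":0,"hand":0},{"tx":-0.12,"ty":0,"tz":0,"rx":0,"ry":0,"rz":0,"hand":0}]'
python3 -m pendant '[{"tx":0,"ty":0,"tz":0,"rx":0,"ry":0,"rz":0,"hand":0},{"tx":0,"ty":0,"tz":0,"rx":0,"ry":0,"rz":0,"hand":0}]'
python3 - <<'E'
from h import *
p=r.get_obs()['ee_pos'];print(un(p),p[2])
E
```

```text
time: 10.75
ee_pos: [509.0, 85.9, 123.5]
orientation: [-180.0, -0.0, 168.9]
force: [-2.9, -0.6, -1.2]
grip_width: 0.003
grip_force: 1.0
time: 11.0
ee_pos: [508.7, 86.0, 123.5]
orientation: [-180.0, 0.0, 168.9]
force: [-1.0, -0.7, -0.3]
grip_width: -0.001
grip_force: 0.0
[ 0.2 -6.4] 123.5232249098053
```

```bash
python3 -m pendant '[{"tx":0,"ty":0,"tz":-0.6,"rx":0,"ry":0,"rz":0,"hand":0},{"tx":-0.2,"ty":0.63,"tz":0,"rx":0,"ry":0,"rz":0,"hand":0},{"tx":-0.25,"ty":0.63,"tz":0,"rx":0,"ry":0,"rz":0,"hand":0},{"tx":0,"ty":0,"tz":0,"rx":0,"ry":0,"rz":0,"hand":0},{"tx":0,"ty":0,"tz":0.6,"rx":0,"ry":0,"rz":0,"hand":0},{"tx":0,"ty":0,"tz":0,"rx":0,"ry":0,"rz":0,"hand":0},{"tx":0.15,"ty":0,"tz":0,"rx":0,"ry":0,"rz":0,"hand":0},{"tx":0.15,"ty":0,"tz":0,"rx":0,"ry":0,"rz":0,"hand":0},{"tx":0.15,"ty":0,"tz":0,"rx":0,"ry":0,"rz":0,"hand":0},{"tx":0,"ty":0,"tz":0,"rx":0,"ry":0,"rz":0,"hand":0}]'
python3 - <<'E'
from h import *
p=r.get_obs()['ee_pos'];print(un(p),p[2])
to([*(M@[0,-45]+t0),234],[180,0,169.1])
E
```

```text
time: 12.25
ee_pos: [522.6, 160.5, 123.9]
orientation: [-180.0, -0.0, 168.9]
force: [0.6, 0.3, 0.7]
grip_width: 0.002
grip_force: 0.0
[-0.3 69.3] 123.87503206688551
t [-0.01 -1.91 -1.84] r [-0.   -0.   -0.03]
```

```bash
python3 -m pendant '[{"tx":0,"ty":0,"tz":-0.84,"rx":0,"ry":0,"rz":0,"hand":0},{"tx":0,"ty":-0.3,"tz":-0.9,"rx":0,"ry":0,"rz":0,"hand":0},{"tx":0,"ty":-0.9,"tz":-0.1,"rx":0,"ry":0,"rz":0,"hand":0},{"tx":0,"ty":-0.7,"tz":0,"rx":0,"ry":0,"rz":0,"hand":0},{"tx":0,"ty":0,"tz":0,"rx":0,"ry":0,"rz":0,"hand":0},{"tx":0,"ty":0,"tz":0,"rx":0,"ry":0,"rz":0,"hand":0}]'
python3 - <<'E'
from h import *
im=r.read_camera("wrist")[:,:,::-1]
cv2.imwrite("pics/w5.png",im)
c=np.clip(im[130:320,130:560].astype(float)*1.6,0,255).astype(np.uint8)[::-1,::-1]
cv2.imwrite("pics/c3.png",cv2.resize(c,None,fx=1.85,fy=1.85,interpolation=cv2.INTER_CUBIC))
E
```

```text
time: 13.0
ee_pos: [501.3, 48.9, 234.0]
orientation: [180.0, -0.0, 168.9]
force: [0.3, 0.2, 0.0]
grip_width: -0.0
grip_force: 0.0
```

View pics/c3.png

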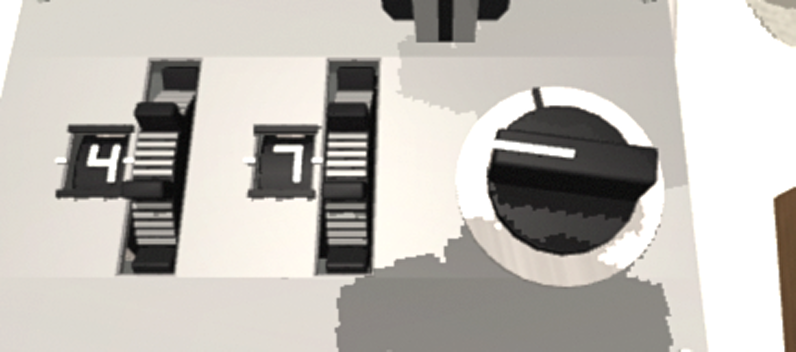

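The windows now read 4 and 7, centred. The mark runs from (536,90) to (541,107) in the crop and the pointer line from (575,154) to (495,145). I'll work out both angles.

Run:
```python
from h import *
i=r.camera_info("wrist")
def f(X,Y,z): return M.T@(ray("wrist",(130+429-X/1.85,130+189-Y/1.85),z,i)[:2]-t0)
m0,m1=f(541,107,103),f(536,90,103);l0,l1=f(575,154,138),f(495,145,138)
print(m0,m1,l0,l1)
ax=np.array([-10,-89])
ang=lambda d:np.degrees(np.arctan2(d[0],d[1]))
print("mark",ang(m1-ax),ang(m0-ax),ang(m1-m0),"ptr",ang(l1-ax),ang(l1-l0))
import json
for n in["knob_grip","knob_tip","mark_tip"]:
  for d in r.spot_point("wrist",n)[:1]:print(n,un(d["centre"]),d["conf"])
print(r.get_obs()['joint_positions'])
```

```text
[ 20.23476038 -83.68511948] [ 27.6020556  -82.02246943] [-10.5685513  -89.03348175] [ -7.26372466 -62.12964206]
mark 79.48762393029762 80.03000351839579 77.282546506578 ptr 5.8145283113313075 7.003043153512882
knob_grip [ -9.  -93.2] 0.77
knob_tip [ -8.  -62.2] 0.9
mark_tip [ 23.6 -83. ] 0.77
[ -3.14754175  35.75950385 -10.73871044 100.7568684    8.95043708
  44.32651867  60.64269249]
```

```bash
python3 -m pendant '[{"tx":0.17,"ty":-0.73,"tz":0,"rx":0,"ry":0,"rz":0,"hand":50},{"tx":0,"ty":0,"tz":0,"rx":0,"ry":0,"rz":-1,"hand":50},{"tx":0,"ty":0,"tz":0,"rx":0,"ry":0,"rz":-1,"hand":50},{"tx":0,"ty":0,"tz":0,"rx":0,"ry":0,"rz":-1,"hand":50},{"tx":0,"ty":0,"tz":0,"rx":0,"ry":0,"rz":-1,"hand":50},{"tx":0,"ty":0,"tz":0,"rx":0,"ry":0,"rz":-1,"hand":50},{"tx":0,"ty":0,"tz":0,"rx":0,"ry":0,"rz":-1,"hand":50},{"tx":0,"ty":0,"tz":0,"rx":0,"ry":0,"rz":-1,"hand":50}]'
python3 -m pendant '[{"tx":0,"ty":0,"tz":0,"rx":0,"ry":0,"rz":-1,"hand":50},{"tx":0,"ty":0,"tz":0,"rx":0,"ry":0,"rz":-1,"hand":50},{"tx":0,"ty":0,"tz":0,"rx":0,"ry":0,"rz":-1,"hand":50},{"tx":0,"ty":0,"tz":0,"rx":0,"ry":0,"rz":-1,"hand":50},{"tx":0,"ty":0,"tz":0,"rx":0,"ry":0,"rz":-1,"hand":50},{"tx":0,"ty":0,"tz":0,"rx":0,"ry":0,"rz":-1,"hand":50},{"tx":0,"ty":0,"tz":0,"rx":0,"ry":0,"rz":-0.85,"hand":50},{"tx":0,"ty":0,"tz":0,"rx":0,"ry":0,"rz":0,"hand":50},{"tx":0,"ty":0,"tz":0,"rx":0,"ry":0,"rz":0,"hand":50}]'
python3 - <<'E'
from h import *
o=r.get_obs();print(un(o['ee_pos']),o['orientation'],o['joint_positions'].round(1) if hasattr(o['joint_positions'],'round') else o['joint_positions'])
to([*(M@[-10.6,-89]+t0),133],[180,0,252.1])
E
```

```text
time: 14.2
ee_pos: [482.9, 7.8, 233.8]
orientation: [180.0, -0.0, -148.9]
force: [0.2, 0.0, -0.5]
grip_width: 0.586
grip_force: 0.0
time: 15.32
ee_pos: [482.8, 7.5, 233.9]
orientation: [180.0, -0.0, -108.1]
force: [-0.5, -0.1, 0.4]
grip_width: 0.582
grip_force: 0.0
[-10.4 -88.4] [ 1.79991596e+02 -5.21444288e-03 -1.08106824e+02] [ 16.   37.3 -36.6 104.3  29.   48.1 126.9]
t [0.01 0.   1.68] r [ 0.   -0.   -0.03]
```

Aligned with the bar. I'll descend, grip at 20 N and turn 72.5° (12 rows).

```bash
python3 -m pendant '[{"tx":0,"ty":0,"tz":0.6,"rx":0,"ry":0,"rz":0,"hand":50},{"tx":0,"ty":0,"tz":0.6,"rx":0,"ry":0,"rz":0,"hand":50},{"tx":0,"ty":0,"tz":0.46,"rx":0,"ry":0,"rz":0,"hand":50},{"tx":0,"ty":0,"tz":0,"rx":0,"ry":0,"rz":0,"hand":50},{"tx":0,"ty":0,"tz":0,"rx":0,"ry":0,"rz":0,"hand":8},{"tx":0,"ty":0,"tz":0,"rx":0,"ry":0,"rz":0,"hand":8},{"tx":0,"ty":0,"tz":0,"rx":0,"ry":0,"rz":0,"hand":8},{"tx":0,"ty":0,"tz":0,"rx":0,"ry":0,"rz":0,"hand":8},{"tx":0,"ty":0,"tz":0,"rx":0,"ry":0,"rz":0,"hand":8}]' 25
```

```text
time: 16.45
ee_pos: [482.1, 7.6, 135.4]
orientation: [180.0, -0.0, -108.0]
force: [-10.9, 2.6, 16.4]
grip_width: 0.161
grip_force: 26.5
```

```bash
python3 -m pendant '[{"tx":0,"ty":0,"tz":0,"rx":0,"ry":0,"rz":1,"hand":8},{"tx":0,"ty":0,"tz":0,"rx":0,"ry":0,"rz":1,"hand":8},{"tx":0,"ty":0,"tz":0,"rx":0,"ry":0,"rz":1,"hand":8},{"tx":0,"ty":0,"tz":0,"rx":0,"ry":0,"rz":1,"hand":8},{"tx":0,"ty":0,"tz":0,"rx":0,"ry":0,"rz":1,"hand":8},{"tx":0,"ty":0,"tz":0,"rx":0,"ry":0,"rz":1,"hand":8}]'
python3 -m pendant '[{"tx":0,"ty":0,"tz":0,"rx":0,"ry":0,"rz":1,"hand":8},{"tx":0,"ty":0,"tz":0,"rx":0,"ry":0,"rz":1,"hand":8},{"tx":0,"ty":0,"tz":0,"rx":0,"ry":0,"rz":1,"hand":8},{"tx":0,"ty":0,"tz":0,"rx":0,"ry":0,"rz":1,"hand":8},{"tx":0,"ty":0,"tz":0,"rx":0,"ry":0,"rz":1,"hand":8},{"tx":0,"ty":0,"tz":0,"rx":0,"ry":0,"rz":1,"hand":8},{"tx":0,"ty":0,"tz":0,"rx":0,"ry":0,"rz":0,"hand":8},{"tx":0,"ty":0,"tz":0,"rx":0,"ry":0,"rz":0,"hand":8}]'
```

```text
time: 17.2
ee_pos: [482.1, 7.6, 135.4]
orientation: [180.0, -0.0, -144.2]
force: [-10.5, 2.4, 16.1]
grip_width: 0.16
grip_force: 26.4
time: 18.2
ee_pos: [482.1, 7.4, 135.4]
orientation: [180.0, -0.0, 180.0]
force: [-9.5, 1.0, 16.6]
grip_width: 0.159
grip_force: 26.6
```

```bash
python3 -m pendant '[{"tx":0,"ty":0,"tz":0,"rx":0,"ry":0,"rz":0,"hand":45},{"tx":0,"ty":0,"tz":0,"rx":0,"ry":0,"rz":0,"hand":45},{"tx":0,"ty":0,"tz":0,"rx":0,"ry":0,"rz":0,"hand":45},{"tx":0,"ty":0,"tz":-0.8,"rx":0,"ry":0,"rz":0,"hand":45},{"tx":0,"ty":0,"tz":-0.85,"rx":0,"ry":0,"rz":0,"hand":0},{"tx":-0.3,"ty":0.75,"tz":0,"rx":0,"ry":0,"rz":-0.9,"hand":0},{"tx":0,"ty":0,"tz":0,"rx":0,"ry":0,"rz":-0.9,"hand":0},{"tx":0,"ty":0,"tz":0,"rx":0,"ry":0,"rz":0,"hand":0},{"tx":0,"ty":0,"tz":0,"rx":0,"ry":0,"rz":0,"hand":0}]'
python3 - <<'E'
from h import *
im=r.read_camera("wrist")[:,:,::-1]
cv2.imwrite("pics/w6.png",im)
c=np.clip(im[130:320,130:560].astype(float)*1.6,0,255).astype(np.uint8)[::-1,::-1]
cv2.imwrite("pics/c4.png",cv2.resize(c,None,fx=1.85,fy=1.85,interpolation=cv2.INTER_CUBIC))
for n in["knob_tip","mark_tip"]:
  for d in r.spot_point("wrist",n)[:1]:print(n,un(d["centre"]),d["conf"])
r.read_camera("top")
for n in["flask","mug","carton","mouse","handle_bar"]:
  for d in r.spot_point("top",n)[:1]:print(n,np.round(d["centre"]),d["conf"])
E
```

```text
time: 19.32
ee_pos: [500.7, 51.8, 233.2]
orientation: [-180.0, -0.0, -169.4]
force: [-0.2, 0.2, 0.3]
grip_width: 0.0
grip_force: 0.0
knob_tip [ 17.8 -86.7] 0.97
mark_tip [ 25.2 -83.7] 0.61
flask [592. 309.   5.] 0.94
mug [ 624. -183.    1.] 0.79
carton [ 410. -146.    3.] 0.58
mouse [380.  96.   3.] 0.67
handle_bar [673.  61. 105.] 0.84
```

View pics/c4.png

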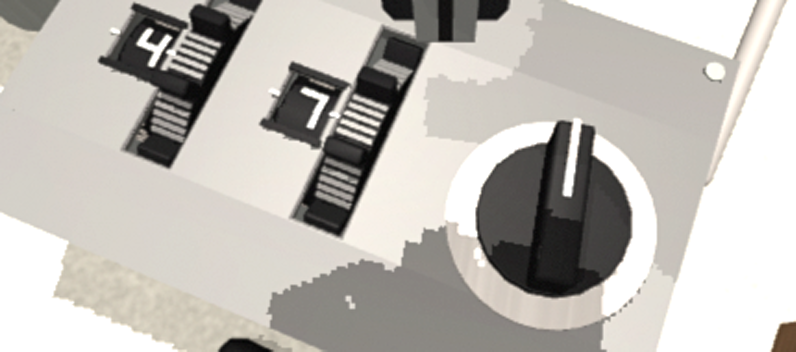

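The pointer line runs from (570,195) to (577,122) and hides the mark; 4 and 7 still stand. I'll check its angle against the mark at about 79°.

Run:
```python
from h import *
i=r.camera_info("wrist")
def f(X,Y,z): return M.T@(ray("wrist",(130+429-X/1.85,130+189-Y/1.85),z,i)[:2]-t0)
l0,l1=f(570,195,138),f(577,122,138);ang=lambda d:np.degrees(np.arctan2(d[0],d[1]))
print(l0,l1,ang(l1-l0),ang(l1-np.array([-10.6,-89])))
# mark visible earlier in w3 and w5: dark pixels on ring
r.read_camera("scene")
for n in["knob_tip","mark_tip","knob_grip"]:
  for d in r.spot_point("scene",n)[:1]:print(n,un(d["centre"]),d["conf"])
```

```text
[ -8.75640098 -90.3122714 ] [ 16.5305952 -84.4658838] 76.98187878101788 80.51230252681592
knob_tip [ 12.9 -79.9] 0.75
mark_tip [ 23.4 -80.5] 0.86
knob_grip [-11.  -89.3] 0.6
```

```bash
python3 -c "
from station import r
print(r.close_job())"
```

```text
the job is handed in; nothing more can be done
None
```

I've handed the job in after about 20 s of robot time. The handle is fully back, the windows read 47, the knob pointer is at about 77–80° with the mark at about 77–80°, and a final check showed the flask, mug, carton and mouse still in place. The hand-in call returned no verdict.

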